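# Re-index the lens sleeve of the classroom optical bench

## Task

On the small optical bench, move the lens sleeve to the last hole on the screen's side: pull its spring plunger up, slide the sleeve along the rail past the middle hole, and let the plunger snap fully down into the far hole. Do not force the sleeve sideways against the plunger, and leave the other things on the table where they are.

Things in the scene. Friction and masses are not known exactly. Their poses are not given: they have to be found in the camera images.
- bench: Optical bench, fixed: a dark square rail 400 mm long, 36 mm wide, on two grey feet. Origin on the table under the middle of the rail; y runs along the rail from the lamp end to the screen end, z up. On the rail lies a metal strip 34 mm wide, 8 mm thick, its top 58 mm above the table, with three square holes of 11 mm on its centre line: start, middle, far.
- start_plate: The piece of steel strip with the start hole, fixed on the rail; origin on the table under the centre of the start hole (70 to 100 mm to the lamp's side of the middle hole), axes as the bench.
- middle_hole (a point): Centre of the mouth of the middle hole, on top of the strip at bench x = 0, y = 0, z = 58 mm. Not the wanted one. Axes as the bench.
- mark (a point): Point on top of the strip, 70 mm from the middle hole towards the screen. The far hole's plate is clamped through slots: the centre of the far hole lies anywhere from 5 to 37 mm past this point towards the screen, to be found by feel (plunger let down on the strip, sleeve slid gently until it snaps in). The strip is plain from the middle to the far hole and 70 mm beyond. Axes as the bench.
- sleeve: Aluminium square tube round the rail, 60 mm long, 62 mm wide, top 70 mm above the table; plunger upright on top, 54 mm lens on an arm 82 mm to its +x side (top 97 mm). Slides only along the rail (y), friction 2.5 N, from 10 mm before to 225 mm beyond its start, where the plunger locks it in the start hole. Origin on the table under the plunger's axis, axes as the bench.
- sleeve_top (a point): Point of the sleeve on the plunger's axis at the top face of the sleeve, 70 mm above the table; moves along the rail with the sleeve.
- knob (a point): Centre of the plunger's black knob: round, upright, diameter 24 mm, 22 mm high (its top 4 mm a rim of 30 mm), centre 105 mm above the table when the plunger is home. Below it the dark barrel of 20 mm diameter reaches from the sleeve to 90 mm above the table. Free of neighbours for 50 mm around, above the sleeve.
- plunger (a joint): Height of the plunger above home, m: 0 = fully down in a hole , 0.0075 = its 8 mm wide pin rides on top of the strip, 0.016 = stop at the top. A spring pulls it down with 8 N at 0, 11 N at 0.0075 and 14 N at 0.016. The pin has 1.5 mm of clearance on each side in a hole and drops in only if within that. Sliding the sleeve with the pin riding on the strip takes 4 to 5 N.
- screen (a point): Centre of the white upright screen at the far end, 96 x 4 x 100 mm, top 125 mm above the table, on the +x side of the rail. Axes as the bench.
- lamp (a point): Centre of the black lamp box at the start end, 62 x 90 x 62 mm, top 99 mm above the table, on the +x side of the rail. Axes as the bench.
- petri: Bystander: clear dish of 90 mm, 16 mm high, on the robot's side of the bench. Origin under its centre.
- eraser: Bystander: blue felt board eraser, 50 x 110 x 32 mm, on the robot's side of the bench. Origin under its centre.
- beaker: Bystander: glass cup of 68 mm, 85 mm high, beyond the bench. Origin under its centre.
- blue_bottle: Bystander: blue bottle, diameter 66 mm, 170 mm high, left side of the table. Origin under its centre.
- oil: Bystander: amber bottle, diameter 72 mm, 230 mm high, far left. Origin under its centre.
- cleaner: Bystander: spray bottle, diameter 84 mm, 215 mm high, right side. Origin under its centre.
- pencil_case: Bystander: soft green pencil case, 80 x 190 x 55 mm, left side. Origin under its centre.

How it is judged:
By the outcome, as a careful person would: the job done as asked, in the order asked, and still so for the second after the job is handed in, with the robot touching nothing.
It also fails if it takes over 42 s, if anything falls off the work surface, if the arm or the gripper's body presses on something with over 40 N, if the wrist force passes 120 N, or if a joint passes its speed limit or range.

## Robot

A 6-joint arm with a two-finger parallel gripper is mounted at the origin on the work surface. World frame = base frame: x ahead of the robot, y to its left, z up, the work surface at z = 0. Lengths are in m, angles in rad, forces in N, time in s.
With the tool pointing down it reaches from about 0.225 to 0.875 m from the base axis. Payload 3.4 kg.
Tool frame: the origin (TCP) lies between the finger pads; the fingertips stand 25 mm ahead of it and the grasp point (between the pads) lies 6 mm ahead of it (manip.tips_ahead is the distance from the TCP to the fingertips, in m); z points along the fingers, x is the direction in which the jaws open and shut, and the axes are right-handed (so a half turn about z gives the same grasp; the last joint's range is limited). The gripper opens to 85 mm and grips with 20 to 120 N. Pads are 22 mm wide; open, the fingers measure 114 mm over their backs; the gripper's body (76 mm by 85 mm) begins 54 mm behind the grasp point. The pads swing forward as they close: fully open they stand 13 mm farther back than shut.
Start: joints at [-1.293, 0.276, 1.505, -0, 1.361, -0.121], TCP at [0.223, -0.53, 0.256] pointing down, gripper open.
Joint ranges: [-2.89, 2.89], [-0.75, 2.08], [0.22, 2.7], [-1.18, 4.32], [0.11, 2.71], [-2.7, 2.7]. Speed limits (rad/s): [2.57, 2.57, 3.14, 3.14, 3.14, 3.14].

## Interface

Orientations are given as a unit quaternion [w, x, y, z].
In Python, from rig import manip gives the robot as it stands. The module is installed in compiled form; this text tells all that it offers.
- The arm moves only by the tool send_rows, never from a script. Its argument "plan" is a list of rows, each an object with "linear": the shift along the tool's x, y, z in m, a list of three; "delta_rot": the turn, a rotation vector about the tool's x, y, z in degrees, a list of three; "fingers": the finger opening in m, from 0 to 0.0854. A call has 1 to 12 rows; each row shifts and turns the pose as measured when the row begins, along the tool's axes as they then stand; what a row does not reach is not made up. A row lasts 1/12 s, in which the tool goes at most 41.7 mm and 7.16 degrees, less where a joint would pass 70% of its speed; a pose out of reach is approached as far as the arm can. A call with a gripper value outside its range is refused whole. The fingers move at their own pace and stop on an object; "force" is the grip in N (left out, the last holds). Time passes only in rows, so rows that do not move let the fingers close. It gives the time, the measured TCP pose, the force and the opening at its end, in the units of the state.
- manip.get_state(): the state, without advancing time (a new reading comes with each control period).
- manip.get_image(name): name is "side" or "top"; returns the picture (384x512x3 uint8, red, green, blue); there is no depth.
- manip.camera_info(name): a dict with "K" (3x3 intrinsics, pixels), "rvec" (rotation vector, rad) and "tvec" (3), from world to camera coordinates, as OpenCV has them. Camera axes: x right, y down, z forward; pixel columns grow to the right and rows downward; lengths in m; the calibration is good to about 2 mm. A picture is of the moment at which its call begins. camera_info takes no time and is no camera call.
- manip.sign_off(): hands the job in, once; it reports no verdict.
Trained networks look in the newest picture that a camera, given by its name, has taken for a name from the list of things; names that differ only in an ending like _2 or _b are one class to them, and where a whole thing is asked for, a point or a joint stands for the part that bears it (a point fixed in the world has none). Each returns a list of dicts, best first, with "p" (0 to 1); they miss things now and then, are a little off and sometimes report something else, mostly with a low value. They report only what shows in the picture. A call takes as long as a camera call.
- manip.find_in(thing, camera): "extent" ([left, top, right, bottom] in pixels, round what is visible of it).
- manip.masks_of(thing, camera): "pixels" (384x512 bool, what is visible of it) and "extent" ([left, top, right, bottom] in pixels, round what is visible of it).
The state is a dict: "clock": time; "qpos": joint angles; "qd": joint speeds; "effort": joint torques, N m; "position": TCP position; "ee_rot": TCP orientation; "contact_force": force on the tool from outside, world axes, zero at the start; "moment": the same for the moment, N m; "width": finger opening in m.
Only numpy, scipy, OpenCV 4.12 (cv2) and the standard library are available. Lean on these libraries where they do the work, as an engineer would, in place of code of your own. Each camera call takes 0.05 s, during which the arm holds its last target. There are 200 camera calls.

## Working session

There is one attempt and no reset: what is moved stays moved. The work goes in short steps, Python scripts to look and compute and a tool call to move; the robot and the scene stay as the last step left them, time stands still between calls to the robot, and variables do not carry over. Pictures are saved under pics/ and viewed, about 8 in all and at most 12, crops included, and the job is handed in when it is done.

Besides the shell and the picture viewer there is one more tool, called as name(argument=value, ...) on one line, values as JSON. send_rows: Moves the arm, as the interface text tells. Its arguments: {"type":"object","properties":{"plan":{"type":"array","items":{"type":"object","properties":{"linear":{"type":"array","items":{"type":"number"}},"delta_rot":{"type":"array","items":{"type":"number"}},"fingers":{"type":"number"}}}},"force":{"type":"number"}},"required":["plan"]}

```bash
mkdir -p pics; python3 - <<'E'
from rig import manip
import cv2,numpy as np
s=manip.get_state();print({k:np.round(v,3).tolist() for k,v in s.items()})
for n in("top","side"):
    im=manip.get_image(n);cv2.imwrite(f"pics/{n}0.png",im[:,:,::-1])
    c=manip.camera_info(n);print(n,c)
    for t in("knob","sleeve","bench","screen","lamp"):
        print(t,[(np.round(d["extent"],1).tolist(),round(d["p"],2)) for d in manip.find_in(t,n)[:2]])
a=cv2.imread("pics/top0.png");b=cv2.imread("pics/side0.png")
E
```

```text
{'clock': 0.0, 'qpos': [-1.293, 0.277, 1.506, -0.0, 1.361, -0.121], 'qd': [0.001, -0.003, -0.001, -0.001, 0.002, -0.001], 'effort': [-0.001, -41.678, -24.581, -0.0, 0.011, -0.0], 'position': [0.223, -0.529, 0.255], 'ee_rot': [-0.001, 0.833, -0.553, -0.001], 'contact_force': [0.054, -0.036, 0.576], 'moment': [0.066, 0.026, 0.027], 'width': 0.086}
top {'K': array([[425.62262037,   0.        , 257.37484209],
       [  0.        , 425.62262037, 191.88970654],
       [  0.        ,   0.        ,   1.        ]]), 'rvec': array([ 2.21212688, -2.19693092,  0.08079452]), 'tvec': array([0.04130756, 0.56674291, 1.47104278])}
knob []
sleeve [([287.5, 164.9, 309.3, 204.7], 0.6), ([207.7, 142.7, 353.9, 227.0], 0.52)]
bench [([207.3, 142.5, 354.1, 230.9], 0.96), ([283.7, 159.0, 308.3, 200.8], 0.45)]
screen [([206.6, 146.1, 357.5, 228.4], 0.71), ([286.9, 160.4, 309.9, 200.6], 0.22)]
lamp [([209.2, 143.9, 354.0, 231.8], 0.66)]
side {'K': array([[440.66671009,   0.        , 260.57146816],
       [  0.        , 440.66671009, 198.5729221 ],
       [  0.        ,   0.        ,   1.        ]]), 'rvec': array([ 0.65505853, -2.45970052,  1.33306393]), 'tvec': array([0.52991162, 0.19289423, 1.25600796])}
knob [([284.4, 168.0, 290.9, 180.6], 0.56), ([227.0, 149.9, 306.6, 249.8], 0.43)]
sleeve [([258.3, 170.4, 298.1, 204.1], 0.63), ([217.1, 195.0, 239.2, 225.7], 0.23)]
bench [([225.4, 148.0, 307.7, 250.4], 0.92)]
screen [([226.1, 145.5, 309.2, 254.5], 0.72)]
lamp [([225.5, 150.0, 306.5, 248.1], 0.88)]
```

View pics/top0.png

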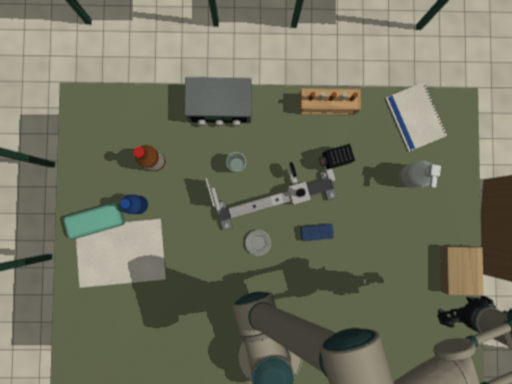

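View pics/side0.png

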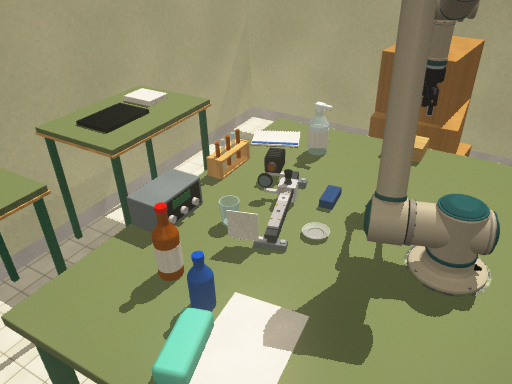

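The top view shows the bench from its lamp end (~330,185) to its screen end (~222,213), with the sleeve and its dark knob near (300,192). In the side view the knob is near (288,174). I'll zoom in on both.

```bash
python3 - <<'E'
import cv2,numpy as np
a=cv2.imread("pics/top0.png")[140:240,200:360];b=cv2.imread("pics/side0.png")[140:260,215:325]
a=cv2.resize(a,None,fx=5,fy=5,interpolation=cv2.INTER_CUBIC)
b=cv2.resize(b,None,fx=5,fy=5,interpolation=cv2.INTER_CUBIC)
cv2.imwrite("pics/a.png",a);cv2.imwrite("pics/b.png",b)
E
```

```text
(no output)
```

View pics/a.png

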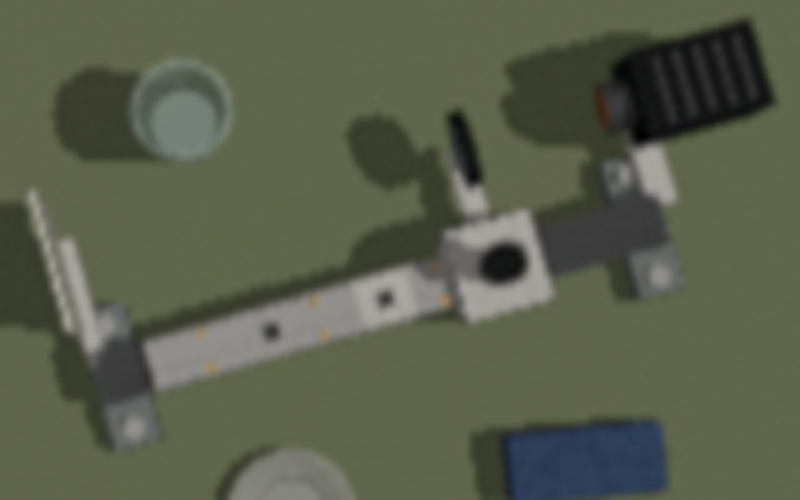

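View pics/b.png

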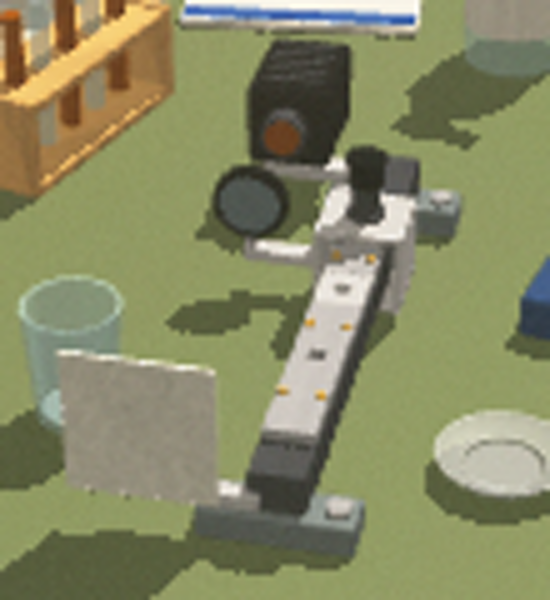

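Top crop: knob (502,261), middle hole (385,298), far hole (271,331). Side crop: knob top about (366,155), holes (343,288) and (317,355). The far hole can be seen directly.

```bash
cat > h.py <<'E'
from rig import manip
import cv2,numpy as np
def plane(cam,uv,z):
    c=manip.camera_info(cam);R=cv2.Rodrigues(np.array(c["rvec"]))[0];t=np.array(c["tvec"]).ravel()
    d=R.T@np.linalg.inv(c["K"])@np.array([uv[0],uv[1],1.]);o=-R.T@t
    return o+d*(z-o[2])/d[2]
def bi(cam,P):
    c=manip.camera_info(cam);return cv2.projectPoints(np.array([P],float),c["rvec"],c["tvec"],c["K"],None)[0].ravel()
E
python3 - <<'E'
from h import *
A=lambda u,v:(200+u/5-.4,140+v/5-.4)
B=lambda u,v:(215+u/5-.4,140+v/5-.4)
np.set_printoptions(precision=4,suppress=True)
for n,a,b,z in(("knobtop",(504,261),(366,155),.116),("mid",(385,298),(343,288),.058),("far",(271,331),(317,355),.058)):
    p=plane("top",A(*a),z);q=plane("side",B(*b),z);print(n,p,q)
m=plane("top",A(385,298),.058);f=plane("top",A(271,331),.058);k=plane("top",A(504,261),.116)
print(np.linalg.norm(f-m)*1e3, np.linalg.norm((k-m)[:2])*1e3, np.degrees(np.arctan2(*(f-m)[[1,0]])),np.degrees(np.arctan2(*(m-k)[[1,0]])))
# rail corners from top: strip left end corners, dark rail right end
for uv in((147,342),(160,390),(660,198),(668,243),(113,402),(92,357)):print(uv,plane("top",A(*uv),.056))
from scipy.spatial.transform import Rotation as Ro
s=manip.get_state();w=s["ee_rot"];print(Ro.from_quat(np.r_[w[1:],w[0]]).as_matrix())
E
```

```text
knobtop [ 0.5624 -0.0929  0.116 ] [ 0.56  -0.095  0.116]
mid [ 0.5398 -0.0192  0.058 ] [ 0.5368 -0.0189  0.058 ]
far [0.517  0.0579 0.058 ] [0.5142 0.0591 0.058 ]
80.42034718914311 77.11213355938237 106.52624405199823 107.02943294148844
(147, 342) [0.509  0.1417 0.056 ]
(160, 390) [0.4766 0.1326 0.056 ]
(660, 198) [ 0.6095 -0.2069  0.056 ]
(668, 243) [ 0.5788 -0.2122  0.056 ]
(113, 402) [0.4684 0.1642 0.056 ]
(92, 357) [0.4986 0.1787 0.056 ]
[[ 0.3883 -0.9215  0.0001]
 [-0.9215 -0.3883 -0.0001]
 [ 0.0001 -0.     -1.    ]]
```

send_rows(plan=[{"linear": [-0.0225, -0.035, 0.002], "delta_rot": [0, 0, 0], "fingers": 0.055}, {"linear": [-0.0225, -0.035, 0.002], "delta_rot": [0, 0, 0], "fingers": 0.055}, {"linear": [-0.0225, -0.035, 0.002], "delta_rot": [0, 0, 0], "fingers": 0.055}, {"linear": [-0.0225, -0.035, 0.002], "delta_rot": [0, 0, 0], "fingers": 0.055}, {"linear": [-0.0225, -0.035, 0.002], "delta_rot": [0, 0, 0], "fingers": 0.055}, {"linear": [-0.0225, -0.035, 0.002], "delta_rot": [0, 0, 0], "fingers": 0.055}, {"linear": [-0.0225, -0.035, 0.002], "delta_rot": [0, 0, 0], "fingers": 0.055}, {"linear": [-0.0225, -0.035, 0.002], "delta_rot": [0, 0, 0], "fingers": 0.055}, {"linear": [-0.0225, -0.035, 0.002], "delta_rot": [0, 0, 0], "fingers": 0.055}, {"linear": [-0.0225, -0.035, 0.002], "delta_rot": [0, 0, 0], "fingers": 0.055}, {"linear": [-0.0225, -0.035, 0.002], "delta_rot": [0, 0, 0], "fingers": 0.055}, {"linear": [-0.0225, -0.035, 0.002], "delta_rot": [0, 0, 0], "fingers": 0.055}])

```text
clock: 1.6
position: [0.5068, -0.1241, 0.2307]
ee_rot: [0.004, 0.829, -0.56, 0.005]
contact_force: [-0.3, -0.8, 0.5]
width: 0.0552
```

send_rows(plan=[{"linear": [0, 0, 0], "delta_rot": [0, 0, -7], "fingers": 0.055}, {"linear": [0, 0, 0], "delta_rot": [0, 0, -7], "fingers": 0.055}, {"linear": [0, 0, 0], "delta_rot": [0, 0, -7], "fingers": 0.055}, {"linear": [0, 0, 0], "delta_rot": [0, 0, -7], "fingers": 0.055}, {"linear": [0, 0, 0], "delta_rot": [0, 0, -7], "fingers": 0.055}, {"linear": [0, 0, 0], "delta_rot": [0, 0, -7], "fingers": 0.055}, {"linear": [0, 0, 0], "delta_rot": [0, 0, -7], "fingers": 0.055}, {"linear": [0, 0, 0], "delta_rot": [0, 0, -7], "fingers": 0.055}, {"linear": [0, 0, 0], "delta_rot": [0, 0, -7], "fingers": 0.055}, {"linear": [0, 0, 0], "delta_rot": [0, 0, -7], "fingers": 0.055}, {"linear": [0, 0, 0], "delta_rot": [0, 0, -7], "fingers": 0.055}, {"linear": [0, 0, 0], "delta_rot": [0, 0, -7], "fingers": 0.055}])

```text
clock: 2.6
position: [0.5129, -0.1123, 0.2309]
ee_rot: [0.004, 0.988, 0.157, 0.004]
contact_force: [0.1, 0.5, 0.3]
width: 0.0546
```

```bash
cat >> h.py <<'E'
from scipy.spatial.transform import Rotation as Ro
def rel(P,yaw=16.7):
    s=manip.get_state();w=s["ee_rot"];R=Ro.from_quat(np.r_[w[1:],w[0]])
    b=np.radians(yaw);T=np.array([[np.cos(b),np.sin(b),0],[np.sin(b),-np.cos(b),0],[0,0,-1]]).T
    T=np.column_stack([[np.cos(b),np.sin(b),0],[np.sin(b),-np.cos(b),0],[0,0,-1]])
    print("clock",s["clock"],"pos",np.round(s["position"],4),"w",s["width"],"F",np.round(s["contact_force"],1))
    print("tool delta",np.round(R.as_matrix().T@(np.array(P)-s["position"]),4),"rot",np.round((R.inv()*Ro.from_matrix(T)).as_rotvec(degrees=True),2))
E
python3 -c "
from h import *
rel([.561,-.094,.205])"
```

```text
clock 2.6 pos [ 0.5129 -0.1123  0.2309] w 0.05464452846120082 F [0.1 0.5 0.3]
tool delta [ 0.0513 -0.0027  0.0262] rot [ 0.55 -0.35  1.33]
```

send_rows(plan=[{"linear": [0.025, -0.001, 0.013], "delta_rot": [0.5, -0.3, 1.3], "fingers": 0.055}, {"linear": [0.026, -0.001, 0.013], "delta_rot": [0, 0, 0], "fingers": 0.055}, {"linear": [0, 0, 0], "delta_rot": [0, 0, 0], "fingers": 0.055}])

```text
clock: 2.85
position: [0.5623, -0.0954, 0.2062]
ee_rot: [0.001, 0.989, 0.147, 0.002]
contact_force: [0.4, -0.1, -0.1]
width: 0.0554
```

```bash
python3 - <<'E'
from h import *
rel([.561,-.094,.108])
a=manip.get_image("side");t=manip.get_image("top")
p=bi("side",[.561,-.094,.105]).astype(int);q=bi("top",[.561,-.094,.105]).astype(int)
f=lambda im,p,r:cv2.resize(im[max(p[1]-r,0):p[1]+r,p[0]-r:p[0]+r,::-1],(400,400),interpolation=cv2.INTER_CUBIC)
print(p,q)
cv2.imwrite("pics/c.png",np.hstack([f(a,p,40),f(t,q,40)]))
E
```

```text
clock 2.85 pos [ 0.5623 -0.0954  0.2062] w 0.055384380758712 F [ 0.4 -0.1 -0.1]
tool delta [-0.0012 -0.0021  0.0981] rot [ 0.19 -0.21  0.16]
[287 173] [300 192]
```

View pics/c.png

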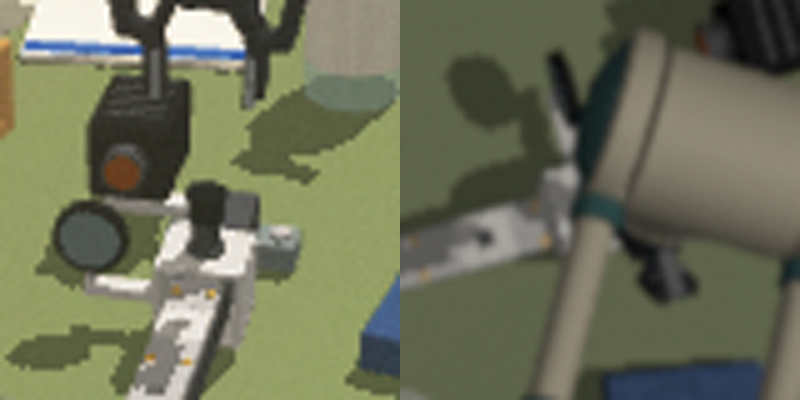

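send_rows(plan=[{"linear": [-0.0012, -0.002, 0.025], "delta_rot": [0, 0, 0], "fingers": 0.055}, {"linear": [0, 0, 0.025], "delta_rot": [0, 0, 0], "fingers": 0.055}, {"linear": [0, 0, 0.025], "delta_rot": [0, 0, 0], "fingers": 0.055}, {"linear": [0, 0, 0.015], "delta_rot": [0, 0, 0], "fingers": 0.055}, {"linear": [0, 0, 0.008], "delta_rot": [0, 0, 0], "fingers": 0.055}, {"linear": [0, 0, 0], "delta_rot": [0, 0, 0], "fingers": 0.055}])

```text
clock: 3.45
position: [0.5564, -0.0972, 0.1116]
ee_rot: [0.004, 0.989, 0.146, 0.003]
contact_force: [-0.7, -0.5, 0.3]
width: 0.0549
```

```bash
python3 - <<'E'
from h import *
rel([.561,-.094,.106])
a=manip.get_image("side")
p=(287,165);r=30
cv2.imwrite("pics/d.png",cv2.resize(a[p[1]-r:p[1]+r,p[0]-r:p[0]+r,::-1],(540,540),interpolation=cv2.INTER_CUBIC))
E
```

```text
clock 3.45 pos [ 0.5564 -0.0972  0.1116] w 0.05486675162066852 F [-0.7 -0.5  0.3]
tool delta [ 0.0054 -0.0018  0.0056] rot [ 0.54 -0.31  0.14]
```

View pics/d.png

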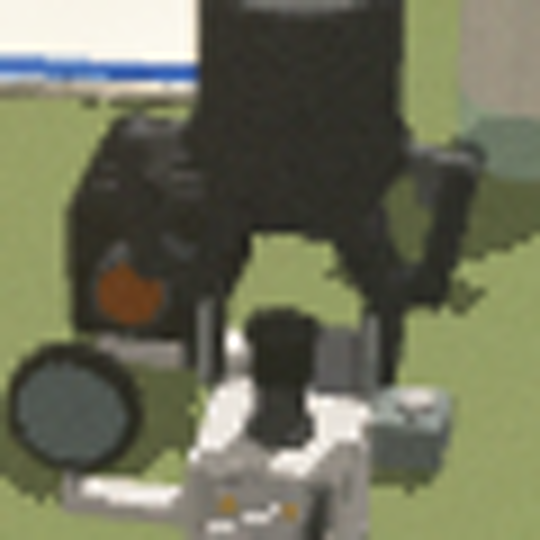

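The fingers straddle the knob, at about 205 and 370 with the knob at 280. The gripper sits about 5 mm too far to the robot's side, so I'll correct that and then close gently.

send_rows(plan=[{"linear": [0.0052, -0.0018, 0.0045], "delta_rot": [0.5, -0.3, 0.1], "fingers": 0.055}, {"linear": [0, 0, 0], "delta_rot": [0, 0, 0], "fingers": 0.055}])

```text
clock: 3.67
position: [0.5625, -0.0947, 0.1102]
ee_rot: [0.001, 0.989, 0.145, 0.002]
contact_force: [-0.1, -0.3, -0.6]
width: 0.0549
```

```bash
python3 -c "
from h import *
rel([.561,-.094,.106])"
```

```text
clock 3.6667 pos [ 0.5625 -0.0947  0.1102] w 0.054935347919198366 F [-0.1 -0.3 -0.6]
tool delta [-0.0013 -0.0011  0.0042] rot [ 0.17 -0.24 -0.02]
```

send_rows(plan=[{"linear": [-0.001, -0.001, 0.004], "delta_rot": [0, 0, 0], "fingers": 0.055}, {"linear": [0, 0, 0], "delta_rot": [0, 0, 0], "fingers": 0.035}, {"linear": [0, 0, 0], "delta_rot": [0, 0, 0], "fingers": 0.03}, {"linear": [0, 0, 0], "delta_rot": [0, 0, 0], "fingers": 0.026}, {"linear": [0, 0, 0], "delta_rot": [0, 0, 0], "fingers": 0.023}, {"linear": [0, 0, 0], "delta_rot": [0, 0, 0], "fingers": 0.02}], force=30)

```text
clock: 4.17
position: [0.5597, -0.0953, 0.1086]
ee_rot: [0.003, 0.989, 0.146, 0.001]
contact_force: [1.0, 0.0, -1.9]
width: 0.0285
```

```bash
python3 -c "
from h import *
rel([.561,-.094,.106])"
```

```text
clock 4.1667 pos [ 0.5597 -0.0953  0.1086] w 0.028494954471435345 F [ 1.   0.  -1.9]
tool delta [ 0.0016 -0.0009  0.0026] rot [ 0.33 -0.05  0.12]
```

send_rows(plan=[{"linear": [0, 0, 0], "delta_rot": [0, 0, 0], "fingers": 0.015}, {"linear": [0, 0, 0], "delta_rot": [0, 0, 0], "fingers": 0.015}, {"linear": [0, 0, 0], "delta_rot": [0, 0, 0], "fingers": 0.015}, {"linear": [0, 0, 0], "delta_rot": [0, 0, 0], "fingers": 0.015}], force=40)

```text
clock: 4.5
position: [0.5598, -0.0953, 0.1087]
ee_rot: [0.003, 0.989, 0.146, 0.001]
contact_force: [-1.4, -1.4, -1.7]
width: 0.0279
```

send_rows(plan=[{"linear": [0, 0, 0], "delta_rot": [0, 0, 0], "fingers": 0.042}, {"linear": [0, 0, 0], "delta_rot": [0, 0, 0], "fingers": 0.042}, {"linear": [0.001, -0.001, 0.004], "delta_rot": [0.3, 0, 0], "fingers": 0.042}, {"linear": [0, 0, 0.004], "delta_rot": [0, 0, 0], "fingers": 0.042}, {"linear": [0, 0, 0], "delta_rot": [0, 0, 0], "fingers": 0.015}, {"linear": [0, 0, 0], "delta_rot": [0, 0, 0], "fingers": 0.015}, {"linear": [0, 0, 0], "delta_rot": [0, 0, 0], "fingers": 0.015}, {"linear": [0, 0, 0], "delta_rot": [0, 0, 0], "fingers": 0.015}, {"linear": [0, 0, 0], "delta_rot": [0, 0, 0], "fingers": 0.015}], force=40)

```text
clock: 5.25
position: [0.5594, -0.0945, 0.1015]
ee_rot: [0.001, 0.989, 0.147, -0.001]
contact_force: [-0.8, -1.0, 1.9]
width: 0.0265
```

```bash
python3 - <<'E'
from h import *
rel([.561,-.094,.106])
a=manip.get_image("side")
p=(287,170);r=30
cv2.imwrite("pics/e.png",cv2.resize(a[p[1]-r:p[1]+r,p[0]-r:p[0]+r,::-1],(540,540),interpolation=cv2.INTER_CUBIC))
E
```

```text
clock 5.25 pos [ 0.5594 -0.0945  0.1015] w 0.02654702740871705 F [-0.8 -1.   1.9]
tool delta [ 0.0016 -0.0001 -0.0046] rot [0.05 0.11 0.2 ]
```

View pics/e.png

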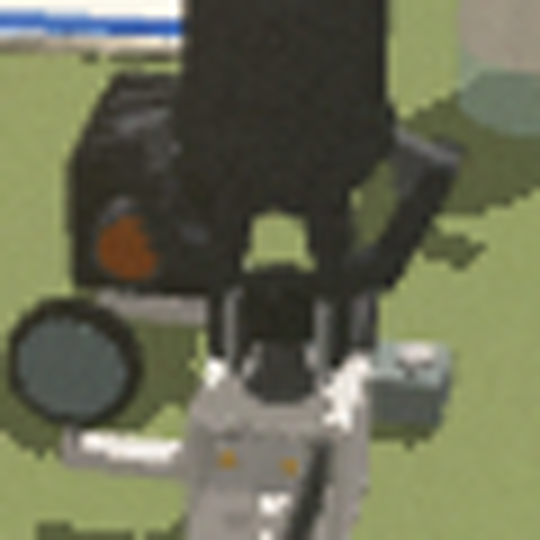

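The knob sits between the pads. I'll finish closing, then lift in small steps.

send_rows(plan=[{"linear": [0, 0, 0], "delta_rot": [0, 0, 0], "fingers": 0.01}, {"linear": [0, 0, 0], "delta_rot": [0, 0, 0], "fingers": 0.01}, {"linear": [0, 0, 0], "delta_rot": [0, 0, 0], "fingers": 0.01}], force=50)

```text
clock: 5.55
position: [0.5595, -0.0945, 0.1015]
ee_rot: [0.001, 0.989, 0.147, -0.001]
contact_force: [-0.2, 0.6, 1.5]
width: 0.0265
```

send_rows(plan=[{"linear": [0, 0, -0.003], "delta_rot": [0, 0, 0], "fingers": 0.01}, {"linear": [0, 0, -0.003], "delta_rot": [0, 0, 0], "fingers": 0.01}])

```text
clock: 5.72
position: [0.5593, -0.0945, 0.1053]
ee_rot: [0.0, 0.989, 0.147, -0.002]
contact_force: [3.3, -1.1, -10.3]
width: 0.0262
```

send_rows(plan=[{"linear": [0, 0, -0.003], "delta_rot": [0, 0, 0], "fingers": 0.01}, {"linear": [0, 0, -0.003], "delta_rot": [0, 0, 0], "fingers": 0.01}, {"linear": [0, 0, -0.003], "delta_rot": [0, 0, 0], "fingers": 0.01}, {"linear": [0, 0, 0], "delta_rot": [0, 0, 0], "fingers": 0.01}])

```text
clock: 6.05
position: [0.5592, -0.0945, 0.1114]
ee_rot: [-0.0, 0.989, 0.147, -0.003]
contact_force: [2.6, -1.4, -12.6]
width: 0.0261
```

send_rows(plan=[{"linear": [0, 0, -0.003], "delta_rot": [0, 0, 0], "fingers": 0.01}, {"linear": [0, -0.004, -0.0005], "delta_rot": [0, 0, 0], "fingers": 0.01}, {"linear": [0, -0.004, -0.0005], "delta_rot": [0, 0, 0], "fingers": 0.01}, {"linear": [0, -0.004, -0.0005], "delta_rot": [0, 0, 0], "fingers": 0.01}])

```text
clock: 6.38
position: [0.5559, -0.0833, 0.1146]
ee_rot: [-0.0, 0.989, 0.147, -0.003]
contact_force: [3.7, -1.9, -14.5]
width: 0.0263
```

send_rows(plan=[{"linear": [0, -0.007, -0.0002], "delta_rot": [0, 0, 0], "fingers": 0.01}, {"linear": [0, -0.007, -0.0002], "delta_rot": [0, 0, 0], "fingers": 0.01}, {"linear": [0, -0.007, -0.0002], "delta_rot": [0, 0, 0], "fingers": 0.01}, {"linear": [0, -0.007, -0.0002], "delta_rot": [0, 0, 0], "fingers": 0.01}, {"linear": [0, -0.007, -0.0002], "delta_rot": [0, 0, 0], "fingers": 0.01}, {"linear": [0, -0.007, -0.0002], "delta_rot": [0, 0, 0], "fingers": 0.01}])

```text
clock: 6.88
position: [0.5427, -0.0389, 0.1158]
ee_rot: [0.0, 0.989, 0.147, -0.003]
contact_force: [4.4, -1.9, -13.6]
width: 0.0262
```

```bash
cat >> h.py <<'E'
def along(P0=(.5595,-.0945)):
    p=manip.get_state()["position"];d=p[:2]-np.array(P0);u=np.array([-.285,.9585])
    print("along mm",d@u*1e3,"across",(d@np.array([.9585,.285]))*1e3)
E
python3 -c "
from h import *
rel([.5146,.0565,.1145]);along()"
```

```text
clock 6.8833 pos [ 0.5427 -0.0389  0.1158] w 0.026235770457588087 F [  4.4  -1.9 -13.6]
tool delta [ 0.0008 -0.0995  0.0014] rot [-0.03  0.3   0.17]
along mm 58.06592874347869 across -0.23909938650299137
```

send_rows(plan=[{"linear": [0, -0.007, 0.0001], "delta_rot": [0, 0, 0], "fingers": 0.01}, {"linear": [0, -0.007, 0.0001], "delta_rot": [0, 0, 0], "fingers": 0.01}, {"linear": [0, -0.007, 0.0001], "delta_rot": [0, 0, 0], "fingers": 0.01}, {"linear": [0, -0.007, 0.0001], "delta_rot": [0, 0, 0], "fingers": 0.01}, {"linear": [0, -0.007, 0.0001], "delta_rot": [0, 0, 0], "fingers": 0.01}, {"linear": [0, -0.007, 0.0001], "delta_rot": [0, 0, 0], "fingers": 0.01}, {"linear": [0, -0.007, 0.0001], "delta_rot": [0, 0, 0], "fingers": 0.01}, {"linear": [0, -0.007, 0.0001], "delta_rot": [0, 0, 0], "fingers": 0.01}, {"linear": [0, -0.007, 0.0001], "delta_rot": [0, 0, 0], "fingers": 0.01}, {"linear": [0, -0.007, 0.0001], "delta_rot": [0, 0, 0], "fingers": 0.01}])

```text
clock: 7.72
position: [0.5207, 0.0353, 0.1156]
ee_rot: [0.001, 0.989, 0.147, -0.001]
contact_force: [4.9, -1.4, -13.6]
width: 0.0265
```

```bash
python3 -c "
from h import *
rel([.5146,.0565,.1145]);along()"
```

```text
clock 7.7167 pos [0.5207 0.0353 0.1156] w 0.02654165960737816 F [  4.9  -1.4 -13.6]
tool delta [ 0.0004 -0.0221  0.0011] rot [0.09 0.17 0.23]
along mm 135.4394777242983 across -0.2175912056665606
```

send_rows(plan=[{"linear": [0, 0, 0.003], "delta_rot": [0, 0, 0], "fingers": 0.01}, {"linear": [0, 0, 0.003], "delta_rot": [0, 0, 0], "fingers": 0.01}, {"linear": [0, 0, 0.001], "delta_rot": [0, 0, 0], "fingers": 0.01}])

```text
clock: 7.97
position: [0.5202, 0.0375, 0.1091]
ee_rot: [0.001, 0.989, 0.148, -0.001]
contact_force: [3.5, -0.6, -6.1]
width: 0.0267
```

send_rows(plan=[{"linear": [0, 0, 0.001], "delta_rot": [0, 0, 0], "fingers": 0.01}, {"linear": [0, 0, 0.001], "delta_rot": [0, 0, 0], "fingers": 0.01}])

```text
clock: 8.13
position: [0.5203, 0.0374, 0.1088]
ee_rot: [0.001, 0.989, 0.148, -0.001]
contact_force: [0.6, 0.5, -1.1]
width: 0.0263
```

The pin is riding on the strip, about 7.3 mm above home. Next I'll slide gently with a light downward bias.

send_rows(plan=[{"linear": [0, -0.002, 0.0004], "delta_rot": [0, 0, 0], "fingers": 0.01}, {"linear": [0, -0.002, 0.0004], "delta_rot": [0, 0, 0], "fingers": 0.01}, {"linear": [0, -0.002, 0.0004], "delta_rot": [0, 0, 0], "fingers": 0.01}, {"linear": [0, -0.002, 0.0004], "delta_rot": [0, 0, 0], "fingers": 0.01}, {"linear": [0, -0.002, 0.0004], "delta_rot": [0, 0, 0], "fingers": 0.01}])

```text
clock: 8.55
position: [0.519, 0.0418, 0.1089]
ee_rot: [0.006, 0.989, 0.149, 0.001]
contact_force: [2.6, -5.7, -3.8]
width: 0.0266
```

send_rows(plan=[{"linear": [0, -0.0025, 0.0004], "delta_rot": [0.1, 0, 0], "fingers": 0.01}, {"linear": [0, -0.0025, 0.0004], "delta_rot": [0.1, 0, 0], "fingers": 0.01}, {"linear": [0, -0.0025, 0.0004], "delta_rot": [0.1, 0, 0], "fingers": 0.01}, {"linear": [0, -0.0025, 0.0004], "delta_rot": [0.1, 0, 0], "fingers": 0.01}])

```text
clock: 8.88
position: [0.5174, 0.0472, 0.1089]
ee_rot: [0.007, 0.989, 0.149, 0.002]
contact_force: [3.3, -6.0, -4.2]
width: 0.0264
```

```bash
python3 -c "
from h import *
rel([.5146,.0565,.1145]);along()"
```

```text
clock 8.8833 pos [0.5174 0.0472 0.1089] w 0.026448765804920556 F [ 3.3 -6.  -4.2]
tool delta [ 0.0001 -0.0096 -0.0057] rot [ 0.79 -0.07  0.44]
along mm 147.8116117135875 across 0.0417456523271631
```

send_rows(plan=[{"linear": [0, -0.0025, 0.0008], "delta_rot": [0.1, 0, 0], "fingers": 0.01}, {"linear": [0, -0.0025, 0.0008], "delta_rot": [0.1, 0, 0], "fingers": 0.01}, {"linear": [0, -0.0025, 0.0008], "delta_rot": [0.1, 0, 0], "fingers": 0.01}])

```text
clock: 9.13
position: [0.5167, 0.05, 0.1088]
ee_rot: [0.009, 0.989, 0.15, 0.002]
contact_force: [0.8, -5.4, -2.8]
width: 0.0263
```

send_rows(plan=[{"linear": [0, -0.0022, 0.001], "delta_rot": [0.1, 0, 0], "fingers": 0.01}, {"linear": [0, -0.0022, 0.001], "delta_rot": [0.1, 0, 0], "fingers": 0.01}])

```text
clock: 9.3
position: [0.5166, 0.0502, 0.1088]
ee_rot: [0.011, 0.988, 0.151, 0.003]
contact_force: [2.0, -8.4, 0.0]
width: 0.0267
```

send_rows(plan=[{"linear": [0, -0.0025, 0.0003], "delta_rot": [0.5, 0, 0.3], "fingers": 0.01}, {"linear": [0, -0.0025, 0.0003], "delta_rot": [0.5, 0, 0.2], "fingers": 0.01}])

```text
clock: 9.47
position: [0.5157, 0.053, 0.1089]
ee_rot: [0.005, 0.989, 0.147, 0.002]
contact_force: [3.1, -3.7, -7.6]
width: 0.0263
```

```bash
python3 -c "
from h import *
rel([.5146,.0565,.1145]);along()"
```

```text
clock 9.4667 pos [0.5157 0.053  0.1089] w 0.026297686064379735 F [ 3.1 -3.7 -7.6]
tool delta [ 0.     -0.0036 -0.0056] rot [ 0.56 -0.2   0.21]
along mm 153.85965447297664 across 0.03247940441173964
```

send_rows(plan=[{"linear": [0, -0.0018, 0.0007], "delta_rot": [0.3, 0, 0], "fingers": 0.01}, {"linear": [0, -0.0018, 0.0007], "delta_rot": [0.2, 0, 0], "fingers": 0.01}])

```text
clock: 9.63
position: [0.5156, 0.0538, 0.1085]
ee_rot: [0.003, 0.989, 0.148, 0.003]
contact_force: [1.8, -8.3, -1.6]
width: 0.0265
```

send_rows(plan=[{"linear": [0, -0.002, 0.0007], "delta_rot": [0.3, 0, 0], "fingers": 0.01}, {"linear": [0, -0.002, 0.0007], "delta_rot": [0.2, 0, 0], "fingers": 0.01}])

```text
clock: 9.8
position: [0.5152, 0.0551, 0.1082]
ee_rot: [0.001, 0.989, 0.148, 0.002]
contact_force: [3.2, -6.3, -4.3]
width: 0.0264
```

send_rows(plan=[{"linear": [0, -0.0015, 0.001], "delta_rot": [0, 0, 0], "fingers": 0.01}, {"linear": [0, -0.0015, 0.001], "delta_rot": [0, 0, 0], "fingers": 0.01}])

```text
clock: 9.97
position: [0.5149, 0.0559, 0.1071]
ee_rot: [0.003, 0.989, 0.149, 0.003]
contact_force: [2.1, -7.1, -0.8]
width: 0.0268
```

send_rows(plan=[{"linear": [0, -0.001, 0.0015], "delta_rot": [0, 0, 0], "fingers": 0.01}, {"linear": [0, 0, 0.001], "delta_rot": [0, 0, 0], "fingers": 0.01}])

```text
clock: 10.13
position: [0.5146, 0.0567, 0.1046]
ee_rot: [0.003, 0.989, 0.148, 0.003]
contact_force: [2.8, -0.1, -8.5]
width: 0.0262
```

```bash
python3 -c "
from h import *
rel([.5146,.0565,.1145]);along()"
```

```text
clock 10.1333 pos [0.5146 0.0567 0.1046] w 0.026249939630184526 F [ 2.8 -0.1 -8.5]
tool delta [ 0.      0.0003 -0.0099] rot [ 0.4  -0.29  0.35]
along mm 157.71350045231597 across 0.003512778360961393
```

It is dropping in: z is 4 mm below the riding height, the gripper is carrying the spring again, and the side force is gone. I'll follow it down.

send_rows(plan=[{"linear": [0, 0, 0.0015], "delta_rot": [0, 0, 0], "fingers": 0.01}, {"linear": [0, 0, 0.0015], "delta_rot": [0, 0, 0], "fingers": 0.01}, {"linear": [0, 0, 0.0005], "delta_rot": [0, 0, 0], "fingers": 0.01}])

```text
clock: 10.38
position: [0.5146, 0.0571, 0.1015]
ee_rot: [0.003, 0.989, 0.148, 0.003]
contact_force: [0.3, -1.5, 2.3]
width: 0.0263
```

send_rows(plan=[{"linear": [0, 0, 0], "delta_rot": [0, 0, 0], "fingers": 0.035}, {"linear": [0, 0, 0], "delta_rot": [0, 0, 0], "fingers": 0.045}, {"linear": [0, 0, 0], "delta_rot": [0, 0, 0], "fingers": 0.055}, {"linear": [0, 0, 0], "delta_rot": [0, 0, 0], "fingers": 0.055}, {"linear": [0, 0, 0], "delta_rot": [0, 0, 0], "fingers": 0.055}, {"linear": [0, 0, 0], "delta_rot": [0, 0, 0], "fingers": 0.055}])

```text
clock: 10.88
position: [0.5138, 0.0591, 0.1035]
ee_rot: [0.001, 0.989, 0.148, 0.003]
contact_force: [1.0, 0.4, 0.6]
width: 0.0553
```

send_rows(plan=[{"linear": [0, 0, -0.01], "delta_rot": [0, 0, 0], "fingers": 0.055}, {"linear": [0, 0, -0.015], "delta_rot": [0, 0, 0], "fingers": 0.055}, {"linear": [0, 0, -0.02], "delta_rot": [0, 0, 0], "fingers": 0.055}, {"linear": [0, 0, -0.025], "delta_rot": [0, 0, 0], "fingers": 0.055}, {"linear": [0, 0, -0.03], "delta_rot": [0, 0, 0], "fingers": 0.055}, {"linear": [0, 0, -0.03], "delta_rot": [0, 0, 0], "fingers": 0.055}, {"linear": [0, 0, -0.02], "delta_rot": [0, 0, 0], "fingers": 0.055}, {"linear": [0, 0, 0], "delta_rot": [0, 0, 0], "fingers": 0.055}])

```text
clock: 11.55
position: [0.5109, 0.0596, 0.2633]
ee_rot: [0.0, 0.989, 0.148, 0.001]
contact_force: [-0.3, -0.5, 0.4]
width: 0.0551
```

```bash
python3 - <<'E'
from h import *
rel([.5146,.0565,.25])
a=manip.get_image("side");p=bi("side",[.5146,.0571,.09]).astype(int);r=35
im=np.ascontiguousarray(a[p[1]-r:p[1]+r,p[0]-r:p[0]+r,::-1])
cv2.imwrite("pics/f.png",cv2.resize(im,(560,560),interpolation=cv2.INTER_CUBIC))
for z in(.07,.09,.094,.116,.1235):print(z,(bi("side",[.5146,.0571,z])-(p-r))*8)
E
```

```text
clock 11.55 pos [0.5109 0.0596 0.2633] w 0.05505357306858426 F [-0.3 -0.5  0.4]
tool delta [0.0026 0.0041 0.0133] rot [ 0.06 -0.16  0.28]
0.07 [281.51603106 329.03523779]
0.09 [281.64485128 286.92950218]
0.094 [281.6708566  278.42949286]
0.116 [281.81534947 231.20104715]
0.1235 [281.86518202 214.91295037]
```

View pics/f.png

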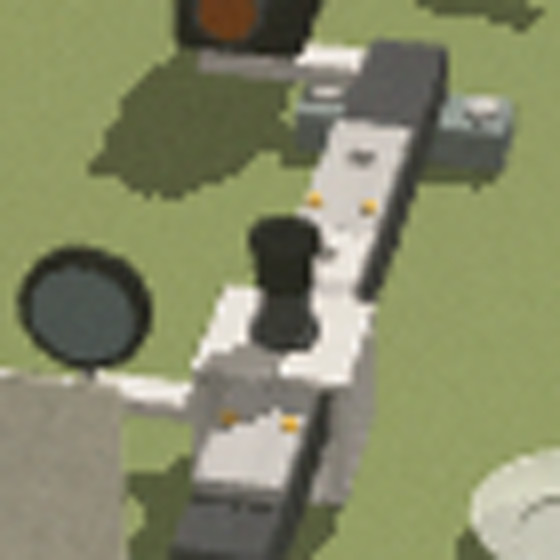

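The knob's top is at about (285,235) in the crop. I expect row 231 with the plunger home and 215 with it riding on the strip, so it is home. The start hole and the spot by the middle hole are both behind the sleeve.

```bash
python3 -c "
from rig import manip
print(manip.sign_off())"
```

```text
the job is handed in; nothing more can be done
None
```

The lens sleeve is now locked in the far hole on the screen's side, and I handed the job in at about 11.6 s of the 42 s allowed.

**What I did:** I gripped the plunger's knob across the rail and lifted it about 14 mm. I slid the sleeve past the middle hole, let the pin down onto the plain strip, and moved it gently until the pin dropped in. I followed the pin down, let go and backed the gripper straight up.

**Last checks:**
- **Position:** the sleeve moved about 158 mm. The first pictures put the far hole at about 157 mm.
- **Plunger:** it dropped back to the height it had at the start (gripper at 0.1015 m both times). The last picture agrees: the knob's top is at about row 235, where I expected 231 for fully home and 215 for riding on the strip.
- **Robot:** the gripper is about 15 cm above the knob, and the measured force is about 0.5 N.

**Less tidy points:**
- While I felt for the hole, the side force briefly reached about 8 N, against the 4 to 5 N expected for sliding. The tool also tilted by about 1°, which I corrected.
- The first close of the fingers probably landed on the knob's rim, so I reopened them and gripped about 7 mm lower. The opening then read about 26 mm on the 24 mm knob, and the grip held.
- I planned the moves clear of the other things on the table, but did not check each one again at the end.

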